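# Find the vent notch by touch and hold the catch down

## Robot

A 6-joint arm with a two-finger parallel gripper is mounted at the origin on the work surface. World frame = base frame: x ahead of the robot, y to its left, z up, the work surface at z = 0. Lengths are in m, angles in rad, forces in N, time in s.
With the tool pointing down it reaches from about 0.35 to 0.925 m from the base axis. Payload 6.4 kg.
Tool frame: the origin (TCP) lies midway between the tips of the shut fingers; the grasp point (between the pads) lies 19 mm behind it; z points along the fingers, y is the direction in which the jaws open and shut (so a half turn about z gives the same grasp; the last joint's range is limited). The gripper opens to 85 mm and grips with 20 to 120 N. Pads are 22 mm wide; open, the fingers measure 114 mm over their backs; the gripper's body (76 mm by 85 mm) begins 54 mm behind the grasp point. The pads swing forward as they close: fully open they stand 13 mm farther back than shut.
Start: joints at [1.089, 0.245, 1.558, -0, 1.339, -0.174], TCP at [0.197, 0.619, 0.231] pointing down, gripper open.
Joint ranges: [-3.13, 3.13], [-1.02, 2.26], [0.13, 2.54], [-0.95, 4.09], [0.21, 2.88], [-2.74, 2.74]. Speed limits (rad/s): [2.57, 2.57, 3.14, 3.14, 3.14, 3.14].

## Interface

Orientations are given as a unit quaternion [x, y, z, w].
In Python, from workcell import r gives the robot as it stands.
- The arm moves only by the shell command python3 -m creep 'ROWS' [FORCE]. ROWS is text: rows parted by semicolons, each of 7 numbers parted by spaces: the finger opening in mm, from 0 to 85.4, then the shift along the world's x, y, z in mm, then the turn, a rotation vector about the world's x, y, z in degrees. In form: fingers x y z wx wy wz; .... A call has exactly 8 rows; each row is the pose to reach, as a shift and turn from the pose commanded when the call began; what a row does not reach only later rows make up. A row lasts 1/8 s, in which the tool goes at most 62.5 mm and 10.7 degrees, less where a joint would pass 70% of its speed; a pose out of reach is approached as far as the arm can. A call with a gripper value outside its range is refused whole. The fingers move at their own pace and stop on an object; FORCE is the grip in N (left out, the last holds). Time passes only in rows, so rows that repeat a pose let the fingers close, or fill a call up. It gives the time, the measured TCP pose, the force and the opening at its end, in the units of the state.
- r.observe(): the state, without advancing time (a new reading comes with each control period).
- r.capture(name): name is "side" or "top" or "wrist"; returns a dict with "color" (400x640x3 uint8, blue, green, red), "range_z" (400x640 float32, m along the optical axis (not along the pixel's ray), 0 where there is no reading), "fx", "fy", "cx", "cy" (pixels), "distortion" ([k1, k2, p1, p2, k3] as OpenCV has them; the pictures are not rectified), "rvec" (rotation vector, rad) and "tvec" (3), from world to camera coordinates, as OpenCV has them; the wrist camera has in their place "T_tool_cam" (4x4, takes a point from camera to tool coordinates, whose origin is the TCP and whose axes are the flange's). Camera axes: x right, y down, z forward; pixel columns grow to the right and rows downward; lengths in m; the calibration is good to about 2 mm. A picture is of the moment at which its call begins: read the wrist's pose just before it.
- r.finish_job(): hands the job in, once; it reports no verdict.
The state is a dict: "time": time; "joints": joint angles; "qvel": joint speeds; "tau": joint torques, N m; "position": TCP position; "tcp_rot": TCP orientation; "wrist_force": force on the tool from outside, world axes, zero at the start; "moment": the same for the moment, N m; "finger_gap": finger opening in m.
Only numpy, scipy, OpenCV 4.12 (cv2) and the standard library are available. Lean on these libraries where they do the work, as an engineer would, in place of code of your own. Each camera call takes 0.05 s, during which the arm holds its last target.

## Task

Vent the vacuum chamber: touch the top of its dark front edge strip with a fingertip at the blue end, slide gently along the strip until you find the notch that hides the vent catch, then press the catch all the way down inside the notch and finish while still holding it down. Only touch and press: grasp and lift nothing, and leave the petri dish, jar, brass ring and timer where they are.

Things in the scene. Friction and masses are not known exactly. Their poses are not given: they have to be found in the camera images.
- chamber: Fixed grey benchtop vacuum chamber, 320 (y) x 226 (x) mm. Origin: at bench height under the middle of its front face (towards the robot); x points back into the chamber, y along the front edge to the blue end, z up. Behind the front strip the body is 60 mm high from x = 36 mm, the clear lid 80 mm high from x = 57 mm; at the back (x over 180 mm) a gauge 182 mm high and a brass pipe 126 mm high.
- strip_mid (a point): Mid-length of the dark steel edge strip, on top, mid-width (chamber x = 17, y = 0, z = 55 mm); axes as the chamber's. The strip is rigid, flat, 33 mm wide (x), bare from y = +85 to -85 mm; beyond stand end blocks 62 mm high, blue at +y, grey at -y. This point may lie over the notch.
- edge_start (a point): Point on top of the strip, mid-width, at y = +65 mm (z = 55 mm), 20 mm from the blue end block: the slide begins here (first touch within about 15 mm of it along the strip). Never over the notch. Axes as the chamber's.
- edge_end (a point): Point on top of the strip, mid-width, at y = -70 mm (z = 55 mm), 15 mm from the grey end block: the slide goes from edge_start towards it. It may lie over the notch.
- vent_catch (a joint): Travel of the black vent catch (37 y x 28 x mm) straight down, m: 0 up, 0.006 fully down (firm stop). Moves from 1.6 N, 6.4 N holds it fully down; springs back. It lies in the strip's only notch, its top 8 mm below the strip's. Notch: 44 mm long along y, through the strip's whole width, open to the front, its centre anywhere from y = -55 to +15 mm, different every time, not reported.
- dish: Loose closed petri dish with green leaves, 60 mm across, 12 mm high, on the bench before the chamber's blue half; origin at the centre of its underside. Bystander.
- jar: Loose amber glass jar with white cap, 42 mm across, 55 mm high, on the bench before the chamber's grey half; origin at the centre of its underside. Bystander.
- holder: Loose brass holder ring, 44 mm across, 12 mm high, lying on the chamber's clear lid; origin at the centre of its underside. Bystander.
- timer: Loose white lab timer, 20 x 65 x 70 mm high, standing on the bench beside the chamber's blue end; origin at the centre of its underside. Bystander.

How it is judged:
By the outcome, as a careful person would: the job done as asked, in the order asked, and still so for the second after the job is handed in, while the arm keeps its last pose, push and grip.
It also fails if it takes over 58 s, if anything falls off the work surface, if the arm or the gripper's body presses on something with over 40 N, if the wrist force passes 120 N, or if a joint passes its speed limit or range.

## Working session

There is one attempt and no reset: what is moved stays moved. The work goes in short steps, Python scripts to look and compute and a shell command to move; the robot and the scene stay as the last step left them, time stands still between calls to the robot, and variables do not carry over. Pictures are saved under pics/ and viewed, and the job is handed in when it is done.

```bash
mkdir -p pics; ls
python3 - <<'E'
from workcell import r
import cv2,pickle
s=r.observe();print({k:s[k] for k in("time","position","tcp_rot","wrist_force","finger_gap")})
d={}
for n in("side","top","wrist"):
    d[n]=r.capture(n);cv2.imwrite(f"pics/{n}0.png",d[n]["color"])
pickle.dump((s,d),open("c0.pkl","wb"))
E
```

```text
pics
{'time': 0.0, 'position': array([0.19666075, 0.61893921, 0.23016029]), 'tcp_rot': array([ 1.53288942e-01,  9.88180918e-01, -9.37228345e-04, -3.09023170e-04]), 'wrist_force': array([ 0.16624654, -0.38244255,  0.76795257]), 'finger_gap': 0.08543763470264955}
```

View pics/top0.png

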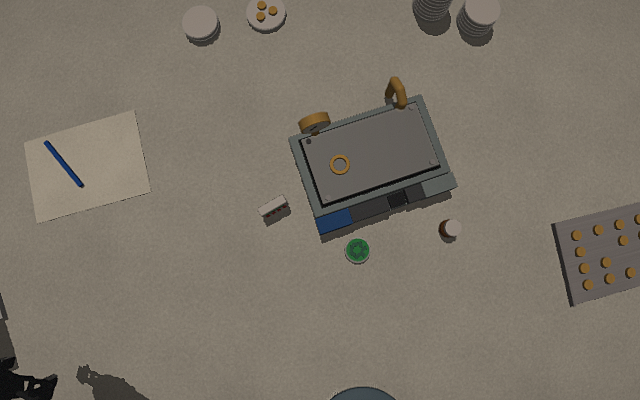

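View pics/side0.png

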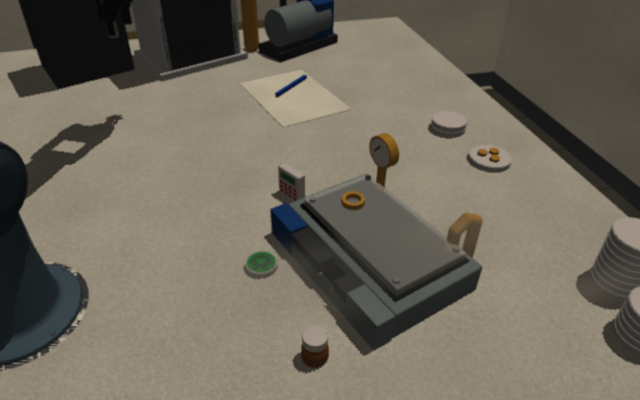

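View pics/wrist0.png

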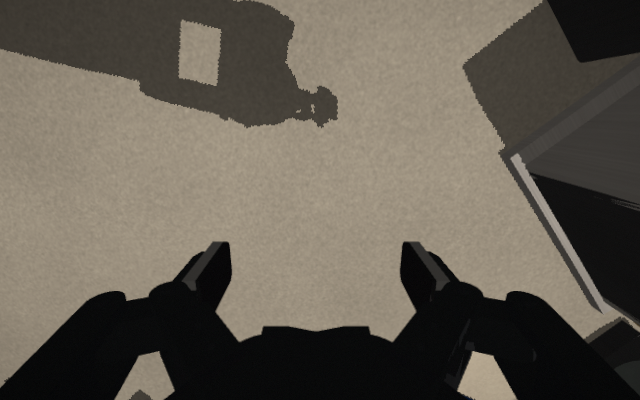

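The top view shows the chamber with its blue block at about (334,222), its grey block at about (438,187) and a dark patch, likely the notch, at about (398,198). I'll enlarge it and measure.

```bash
cat > h.py <<'E'
import cv2,numpy as np,pickle
def T(c):
    R=cv2.Rodrigues(np.array(c["rvec"],float))[0];return R,np.array(c["tvec"],float).reshape(3)
def K(c): return np.array([[c["fx"],0,c["cx"]],[0,c["fy"],c["cy"]],[0,0,1.]])
def onplane(c,uv,z):
    R,t=T(c);p=cv2.undistortPoints(np.array(uv,float).reshape(-1,1,2),K(c),np.array(c["distortion"],float)).reshape(-1,2)
    o=-R.T@t;d=np.c_[p,np.ones(len(p))]@R
    return o+d*((z-o[2])/d[:,2])[:,None]
def proj(c,P):
    R,t=T(c);return cv2.projectPoints(np.array(P,float).reshape(-1,1,3),np.array(c["rvec"],float),np.array(c["tvec"],float),K(c),np.array(c["distortion"],float))[0].reshape(-1,2)
def cloud(c):
    z=c["range_z"];v,u=np.nonzero(z>0)
    p=cv2.undistortPoints(np.c_[u,v].astype(float).reshape(-1,1,2),K(c),np.array(c["distortion"],float)).reshape(-1,2)
    R,t=T(c);P=np.c_[p,np.ones(len(p))]*z[v,u][:,None]
    out=np.full(z.shape+(3,),np.nan);out[v,u]=(P-t)@R;return out
E
python3 - <<'E'
from h import *
s,d=pickle.load(open("c0.pkl","rb"))
a=d["top"]["color"][150:270,260:480];cv2.imwrite("pics/topc.png",np.clip(cv2.resize(a,None,fx=3.6,fy=3.6,interpolation=cv2.INTER_CUBIC).astype(float)*1.5,0,255).astype(np.uint8))
a=d["side"]["color"][150:370,230:490];cv2.imwrite("pics/sidec.png",np.clip(cv2.resize(a,None,fx=2.7,fy=2.7,interpolation=cv2.INTER_CUBIC).astype(float)*1.8,0,255).astype(np.uint8))
c=cloud(d["top"])
for u,v in[(334,222),(370,211),(398,198),(438,187),(450,228),(358,250),(300,150),(370,165)]: print(u,v,c[v,u].round(3))
E
```

```text
334 222 [0.477 0.059 0.066]
370 211 [ 0.501 -0.021  0.056]
398 198 [ 0.531 -0.085  0.046]
438 187 [ 0.553 -0.173  0.057]
450 228 [ 0.462 -0.197  0.055]
358 250 [0.417 0.004 0.011]
300 150 [0.639 0.132 0.057]
370 165 [ 0.599 -0.02   0.08 ]
```

View pics/topc.png

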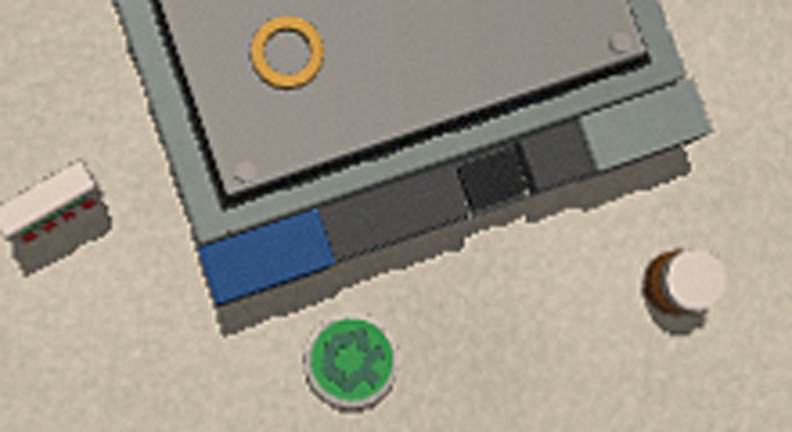

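View pics/sidec.png

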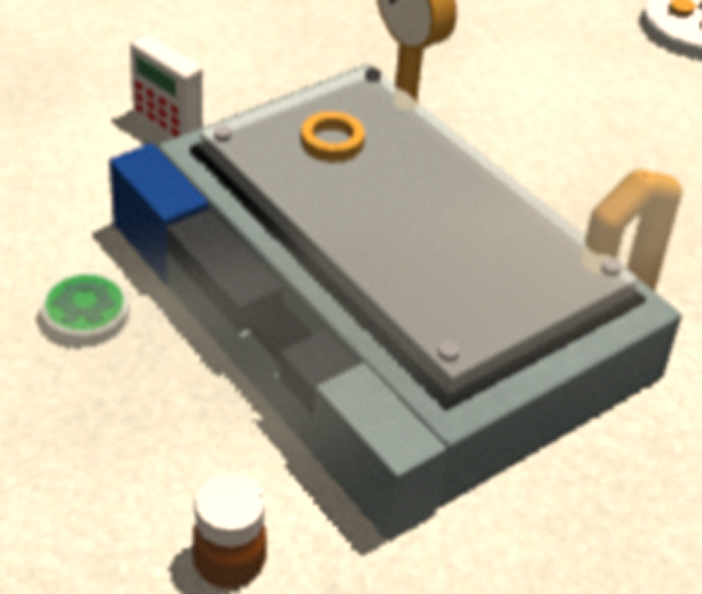

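Run:
```python
from h import *
from scipy.optimize import least_squares
s,d=pickle.load(open("c0.pkl","rb"));t=d["top"]
f=lambda a:np.array(a)/3.6+[260,150]+(0.5/3.6-.5)
uv=f([(217,304),(712,132),(335,264),(598,168)])
M=np.array([[0,.16],[0,-.16],[0,.085],[0,-.085]])
W=onplane(t,uv,.062)[:,:2]
def X(p,M): c,s_=np.cos(p[2]),np.sin(p[2]);return M@np.array([[c,s_],[-s_,c]])+p[:2]
S=least_squares(lambda p:(X(p,M)-W).ravel(),[.5,-.05,-.3]);p=S.x
print("pose",p,np.degrees(p[2]),"res mm",(1e3*S.fun).round(1))
inv=lambda w:(w-p[:2])@np.array([[np.cos(p[2]),-np.sin(p[2])],[np.sin(p[2]),np.cos(p[2])]])
print("notch L/R in chamber",(1e3*inv(onplane(t,f([(472,217),(459,165),(530,192),(521,143)]),.055)[:,:2])).round(1))
print("jar,dish",(1e3*inv(onplane(t,f([(696,280)]),.055)[:,:2])).round(0),(1e3*inv(onplane(t,f([(350,361)]),.012)[:,:2])).round(0))
C=cloud(t);L=C.copy();L[...,:2]=inv(C[...,:2].reshape(-1,2)).reshape(400,640,2)
for y in range(-90,91,4):
    m=(abs(L[...,1]*1e3-y)<2.5)&(abs(L[...,0]*1e3-15)<10);print(y,(np.median(L[m][:,2])*1e3).round(1),m.sum(),end='; ')
print()
for x in range(-12,60,4):
    m=(abs(L[...,0]*1e3-x)<2)&(abs(L[...,1]*1e3-115)<30);print(x,(np.median(L[m][:,2])*1e3).round(1),end='; ')
print()
for n,y in(("start",.065),("end",-.07),("mid",0)): print(n,X(p,np.array([[.017,y]])))
np.save("pose.npy",p)
```

```text
pose [ 0.50313442 -0.0629141   0.32446489] 18.590468941067396 res mm [ 0.2 -1.   0.6  1.4  0.8 -0.7 -1.7  0.3]
notch L/R in chamber [[ -0.9  -3.5]
 [ 31.7  -6.9]
 [  1.7 -42.6]
 [ 31.9 -47.8]]
jar,dish [[ -83. -121.]] [[-60.  93.]]
-90 62.2 22; -86 57.4 30; -82 54.1 19; -78 55.0 18; -74 55.2 20; -70 54.3 17; -66 55.1 21; -62 54.5 18; -58 54.5 20; -54 54.7 22; -50 53.1 34; -46 45.2 26; -42 47.2 17; -38 47.6 20; -34 46.7 20; -30 47.2 19; -26 46.9 22; -22 47.0 21; -18 47.5 18; -14 47.8 21; -10 46.9 23; -6 44.7 16; -2 55.3 15; 2 54.7 24; 6 54.5 18; 10 55.3 20; 14 55.3 21; 18 55.2 20; 22 56.1 21; 26 54.7 20; 30 55.1 22; 34 55.8 20; 38 55.4 20; 42 54.6 20; 46 55.2 20; 50 55.2 23; 54 53.9 22; 58 54.0 19; 62 54.8 21; 66 54.6 20; 70 54.3 21; 74 55.5 20; 78 55.2 20; 82 54.4 20; 86 60.7 19; 90 62.6 22; 
-12 -0.5; -8 -0.3; -4 -0.5; 0 43.4; 4 61.6; 8 62.2; 12 61.7; 16 62.3; 20 61.9; 24 62.2; 28 61.9; 32 62.0; 36 58.9; 40 59.5; 44 60.0; 48 60.2; 52 61.2; 56 63.6; 
start [[0.49852528 0.00411392]]
end [[ 0.5415635  -0.12384198]]
mid [[ 0.51924738 -0.05749447]]
```

The notch runs from about y = -48 to -4 mm in chamber coordinates, so its centre is near -26. The camera heights show it about 8 mm lower. I'll move above edge_start with the fingers shut, and turn the jaw axis along chamber x so the tip is 22 mm wide along the strip.

```bash
python3 -m creep '0 20 -40 0 0 0 -5; 0 45 -90 0 0 0 -10; 0 70 -140 0 0 0 -15; 0 95 -190 0 0 0 -20; 0 120 -240 0 0 0 -25; 0 145 -290 0 0 0 -30; 0 170 -340 0 0 0 -35; 0 195 -390 0 0 0 -40' 20
```

```text
time: 1.15
position: [0.3923, 0.2278, 0.2312]
tcp_rot: [0.483, 0.876, 0.0, 0.0]
wrist_force: [0.9, -0.3, -0.4]
finger_gap: -0.0003
```

```bash
python3 -m creep '0 20 -45 0 0 0 -3; 0 43 -92 0 0 0 -6; 0 65 -140 0 0 0 -9; 0 85 -185 -20 0 0 -12; 0 105 -226.5 -50 0 0 -13.8; 0 105 -226.5 -90 0 0 -13.8; 0 105 -226.5 -130 0 0 -13.8; 0 105 -226.5 -130 0 0 -13.8'
python3 - <<'E'
from workcell import r
from h import *
p=np.load("pose.npy");s=r.observe();print(s["time"],s["position"],s["wrist_force"],s["moment"])
w=s["position"][:2]-p[:2];c,n=np.cos(p[2]),np.sin(p[2]);print("chamber mm",1e3*np.array([c*w[0]+n*w[1],-n*w[0]+c*w[1]]))
d=r.capture("side");a=d["color"][60:360,230:490];cv2.imwrite("pics/s1.png",np.clip(cv2.resize(a,None,fx=2,fy=2).astype(float)*1.8,0,255).astype(np.uint8))
d=r.capture("top");a=d["color"][100:270,260:480];cv2.imwrite("pics/t1.png",np.clip(cv2.resize(a,None,fx=3,fy=3).astype(float)*1.6,0,255).astype(np.uint8))
E
```

```text
time: 2.15
position: [0.494, 0.0035, 0.0981]
tcp_rot: [0.584, 0.812, -0.002, -0.004]
wrist_force: [0.9, -0.6, 1.2]
finger_gap: 0.0004
2.15 [0.49402626 0.0034698  0.09808111] [ 0.86186591 -0.55300769  1.19999879] [-0.01611949 -0.00170213  0.05452984]
chamber mm [12.5303896  65.82378563]
```

View pics/s1.png

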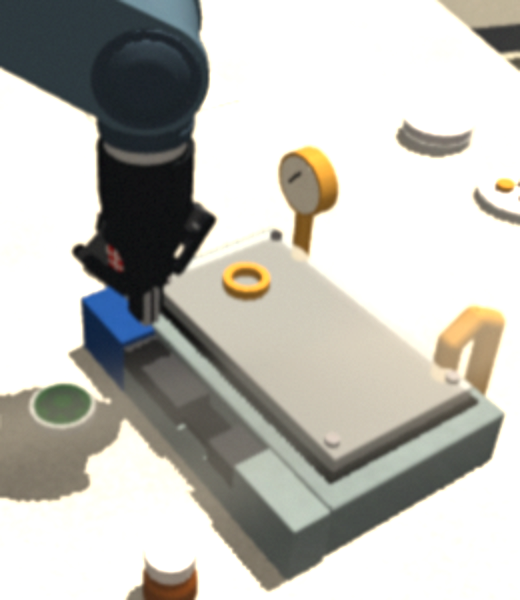

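View pics/t1.png

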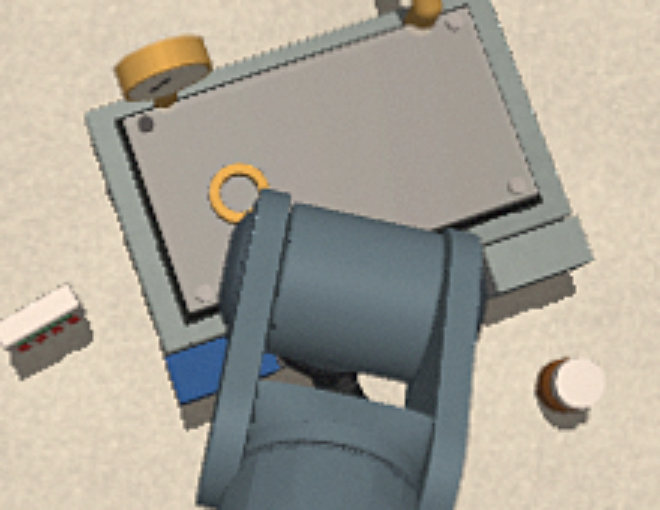

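The side view shows the shut fingertips at about (148,318), above the strip beside the blue block. The ring, dish and jar are clear of it. Next I'll descend close to the strip and hold.

```bash
python3 -m creep '0 0 0 -8 0 0 0; 0 0 0 -16 0 0 0; 0 0 0 -24 0 0 0; 0 0 0 -30 0 0 0; 0 0 0 -36 0 0 0; 0 0 0 -36 0 0 0; 0 0 0 -36 0 0 0; 0 0 0 -36 0 0 0'
cat > st.py <<'E'
from workcell import r
from h import *
p=np.load("pose.npy");s=r.observe();w=s["position"][:2]-p[:2];c,n=np.cos(p[2]),np.sin(p[2])
print(round(s["time"],2),"chamber",(1e3*np.array([c*w[0]+n*w[1],-n*w[0]+c*w[1],s["position"][2]])).round(2),"F",s["wrist_force"].round(2),"q",s["tcp_rot"].round(4))
E
python3 st.py
```

```text
time: 3.25
position: [0.4972, 0.0029, 0.0656]
tcp_rot: [0.584, 0.812, 0.0, 0.0]
wrist_force: [0.6, 0.1, 0.1]
finger_gap: 0.0
3.25 chamber [15.32 64.3  65.55] F [0.61 0.12 0.12] q [5.838e-01 8.119e-01 1.000e-04 3.000e-04]
```

```bash
python3 -m creep '0 0 0 -2 0 0 0; 0 0 0 -4 0 0 0; 0 0 0 -6 0 0 0; 0 0 0 -7 0 0 0; 0 0 0 -7 0 0 0; 0 0 0 -7 0 0 0; 0 0 0 -7 0 0 0; 0 0 0 -7 0 0 0'; python3 st.py
```

```text
time: 4.25
position: [0.497, 0.0029, 0.0584]
tcp_rot: [0.584, 0.812, 0.0, 0.0]
wrist_force: [-0.5, -0.4, 0.2]
finger_gap: -0.0
4.25 chamber [15.14 64.37 58.35] F [-0.53 -0.44  0.21] q [5.838e-01 8.119e-01 0.000e+00 1.000e-04]
```

```bash
python3 -m creep '0 0 0 -0.3 0 0 0; 0 0 0 -0.6 0 0 0; 0 0 0 -0.9 0 0 0; 0 0 0 -1.2 0 0 0; 0 0 0 -1.5 0 0 0; 0 0 0 -1.5 0 0 0; 0 0 0 -1.5 0 0 0; 0 0 0 -1.5 0 0 0'; python3 st.py
```

```text
time: 5.25
position: [0.4969, 0.003, 0.0568]
tcp_rot: [0.584, 0.812, -0.0, -0.0]
wrist_force: [-0.9, 0.8, -0.2]
finger_gap: 0.0004
5.25 chamber [15.11 64.43 56.78] F [-0.94  0.77 -0.24] q [ 0.5838  0.8119 -0.     -0.    ]
```

```bash
python3 -m creep '0 0 0 -0.2 0 0 0; 0 0 0 -0.4 0 0 0; 0 0 0 -0.6 0 0 0; 0 0 0 -0.8 0 0 0; 0 0 0 -1 0 0 0; 0 0 0 -1 0 0 0; 0 0 0 -1 0 0 0; 0 0 0 -1 0 0 0'; python3 st.py
```

```text
time: 6.25
position: [0.4969, 0.003, 0.0558]
tcp_rot: [0.584, 0.812, 0.0, 0.0]
wrist_force: [0.9, -0.0, 0.4]
finger_gap: 0.0003
6.25 chamber [15.13 64.42 55.8 ] F [ 0.88 -0.05  0.37] q [0.5838 0.8119 0.     0.    ]
```

```bash
python3 -m creep '0 0 0 -0.2 0 0 0; 0 0 0 -0.4 0 0 0; 0 0 0 -0.6 0 0 0; 0 0 0 -0.6 0 0 0; 0 0 0 -0.6 0 0 0; 0 0 0 -0.6 0 0 0; 0 0 0 -0.6 0 0 0; 0 0 0 -0.6 0 0 0'; python3 st.py
```

```text
time: 7.25
position: [0.4969, 0.003, 0.0552]
tcp_rot: [0.584, 0.812, -0.0, -0.0]
wrist_force: [0.2, -0.6, 0.5]
finger_gap: 0.0002
7.25 chamber [15.1  64.42 55.18] F [ 0.24 -0.58  0.48] q [ 0.5838  0.8119 -0.     -0.    ]
```

```bash
python3 -m creep '0 0 0 -0.2 0 0 0; 0 0 0 -0.4 0 0 0; 0 0 0 -0.6 0 0 0; 0 0 0 -0.6 0 0 0; 0 0 0 -0.6 0 0 0; 0 0 0 -0.6 0 0 0; 0 0 0 -0.6 0 0 0; 0 0 0 -0.6 0 0 0'; python3 st.py
```

```text
time: 8.25
position: [0.497, 0.003, 0.055]
tcp_rot: [0.584, 0.812, -0.0, -0.0]
wrist_force: [-2.4, -0.5, 5.5]
finger_gap: 0.0001
8.25 chamber [15.18 64.39 55.05] F [-2.43 -0.47  5.51] q [ 5.837e-01  8.119e-01 -1.000e-04 -1.000e-04]
```

Contact is at 55.0 mm with 5.5 N of upward force, 64 mm along the strip. Now I'll slide toward the grey end.

```bash
python3 -m creep '0 0.8 -2.4 0 0 0 0; 0 1.6 -4.7 0 0 0 0; 0 2.4 -7.1 0 0 0 0; 0 3.2 -9.5 0 0 0 0; 0 4 -11.8 0 0 0 0; 0 4.8 -14.2 0 0 0 0; 0 5.6 -16.6 0 0 0 0; 0 6.4 -19 0 0 0 0'; python3 st.py
```

```text
time: 9.25
position: [0.5036, -0.0154, 0.055]
tcp_rot: [0.584, 0.812, 0.001, -0.0]
wrist_force: [-1.1, 3.1, 5.4]
finger_gap: 0.0002
9.25 chamber [15.58 44.92 55.04] F [-1.09  3.08  5.4 ] q [ 5.839e-01  8.118e-01  7.000e-04 -3.000e-04]
```

```bash
python3 -m creep '0 0.8 -2.4 0 0 0 0; 0 1.6 -4.7 0 0 0 0; 0 2.4 -7.1 0 0 0 0; 0 3.2 -9.5 0 0 0 0; 0 4 -11.8 0 0 0 0; 0 4.8 -14.2 0 0 0 0; 0 5.6 -16.6 0 0 0 0; 0 6.4 -19 0 0 0 0'; python3 st.py
```

```text
time: 10.25
position: [0.51, -0.0343, 0.055]
tcp_rot: [0.584, 0.812, 0.001, -0.0]
wrist_force: [-1.6, 4.3, 5.0]
finger_gap: -0.0003
10.25 chamber [15.57 24.91 55.04] F [-1.58  4.31  4.97] q [ 5.839e-01  8.118e-01  7.000e-04 -4.000e-04]
```

```bash
python3 -m creep '0 0.8 -2.4 0 0 0 0; 0 1.6 -4.7 0 0 0 0; 0 2.4 -7.1 0 0 0 0; 0 3.2 -9.5 0 0 0 0; 0 4 -11.8 0 0 0 0; 0 4.8 -14.2 0 0 0 0; 0 5.6 -16.6 0 0 0 0; 0 6.4 -19 0 0 0 0'; python3 st.py
```

```text
time: 11.25
position: [0.5164, -0.0533, 0.055]
tcp_rot: [0.584, 0.812, 0.001, -0.0]
wrist_force: [-1.6, 4.0, 5.6]
finger_gap: -0.0001
11.25 chamber [15.6   4.88 55.04] F [-1.6   4.01  5.6 ] q [ 5.839e-01  8.118e-01  7.000e-04 -4.000e-04]
```

Still firmly on the strip, at y = 5. I'll use smaller steps from here.

```bash
python3 -m creep '0 0.5 -1.5 0 0 0 0; 0 1 -3 0 0 0 0; 0 1.5 -4.5 0 0 0 0; 0 2 -6 0 0 0 0; 0 2.5 -7.5 0 0 0 0; 0 3 -9 0 0 0 0; 0 3.5 -10.4 0 0 0 0; 0 4 -11.9 0 0 0 0'; python3 st.py
```

```text
time: 12.25
position: [0.5203, -0.0653, 0.0549]
tcp_rot: [0.584, 0.812, 0.001, -0.0]
wrist_force: [-2.1, 4.7, 4.5]
finger_gap: -0.0002
12.25 chamber [15.51 -7.73 54.95] F [-2.08  4.66  4.5 ] q [ 5.839e-01  8.119e-01  6.000e-04 -3.000e-04]
```

```bash
python3 -m creep '0 0.4 -1.2 0 0 0 0; 0 0.8 -2.4 0 0 0 0; 0 1.2 -3.6 0 0 0 0; 0 1.6 -4.7 0 0 0 0; 0 2 -5.9 0 0 0 0; 0 2.4 -7.1 0 0 0 0; 0 2.8 -8.3 0 0 0 0; 0 2.8 -8.3 0 0 0 0'; python3 st.py
```

```text
time: 13.25
position: [0.523, -0.0743, 0.0546]
tcp_rot: [0.584, 0.812, -0.0, 0.0]
wrist_force: [-0.4, -1.1, -0.4]
finger_gap: 0.0001
13.25 chamber [ 15.19 -17.17  54.63] F [-0.4  -1.1  -0.41] q [ 5.838e-01  8.119e-01 -0.000e+00  1.000e-04]
```

The force dropped to zero and the tip sank 0.4 mm at y = -17, so it's over the notch, agreeing with the camera. I'll go to the notch centre, then down.

```bash
python3 -m creep '0 0.5 -1.4 0 0 0 0; 0 1 -2.8 0 0 0 0; 0 1.5 -4.3 0 0 0 0; 0 2 -5.7 0 0 0 0; 0 2.4 -7.1 0 0 0 0; 0 2.8 -8.4 0 0 0 0; 0 2.8 -8.4 0 0 0 0; 0 2.8 -8.4 0 0 0 0'; python3 st.py
```

```text
time: 14.25
position: [0.5257, -0.0826, 0.0546]
tcp_rot: [0.584, 0.812, -0.0, -0.0]
wrist_force: [0.1, -0.3, -0.5]
finger_gap: 0.0001
14.25 chamber [ 15.1  -25.86  54.57] F [ 0.15 -0.33 -0.49] q [ 0.5838  0.8119 -0.     -0.    ]
```

```bash
python3 -m creep '0 0 0 -1 0 0 0; 0 0 0 -2 0 0 0; 0 0 0 -3 0 0 0; 0 0 0 -4 0 0 0; 0 0 0 -5 0 0 0; 0 0 0 -6 0 0 0; 0 0 0 -6 0 0 0; 0 0 0 -6 0 0 0'; python3 st.py
```

```text
time: 15.25
position: [0.5257, -0.0826, 0.0486]
tcp_rot: [0.584, 0.812, 0.0, -0.0]
wrist_force: [0.1, -0.9, -0.3]
finger_gap: -0.0
15.25 chamber [ 15.13 -25.91  48.61] F [ 0.08 -0.94 -0.32] q [ 0.5838  0.8119  0.     -0.    ]
```

The tip is 6 mm inside the notch and touching nothing. Now press the catch.

```bash
python3 -m creep '0 0 0 -0.6 0 0 0; 0 0 0 -1.2 0 0 0; 0 0 0 -1.8 0 0 0; 0 0 0 -2.4 0 0 0; 0 0 0 -3 0 0 0; 0 0 0 -3.6 0 0 0; 0 0 0 -4 0 0 0; 0 0 0 -4 0 0 0'; python3 st.py
```

```text
time: 16.25
position: [0.5258, -0.0826, 0.0447]
tcp_rot: [0.584, 0.812, 0.0, 0.0]
wrist_force: [-1.2, 1.1, 3.6]
finger_gap: 0.0001
16.25 chamber [ 15.16 -25.91  44.67] F [-1.24  1.1   3.6 ] q [0.5838 0.8119 0.     0.    ]
```

```bash
python3 -m creep '0 0 0 -0.5 0 0 0; 0 0 0 -1 0 0 0; 0 0 0 -1.5 0 0 0; 0 0 0 -2 0 0 0; 0 0 0 -2.5 0 0 0; 0 0 0 -3 0 0 0; 0 0 0 -3.5 0 0 0; 0 0 0 -3.5 0 0 0'; python3 st.py
```

```text
time: 17.25
position: [0.5258, -0.0827, 0.0413]
tcp_rot: [0.584, 0.812, 0.0, 0.0]
wrist_force: [-1.8, -0.1, 5.4]
finger_gap: -0.0
17.25 chamber [ 15.21 -25.94  41.27] F [-1.77 -0.09  5.38] q [0.5838 0.8119 0.     0.    ]
```

```bash
python3 -m creep '0 0 0 -0.2 0 0 0; 0 0 0 -0.4 0 0 0; 0 0 0 -0.6 0 0 0; 0 0 0 -0.8 0 0 0; 0 0 0 -1 0 0 0; 0 0 0 -1 0 0 0; 0 0 0 -1 0 0 0; 0 0 0 -1 0 0 0'; python3 st.py
```

```text
time: 18.25
position: [0.5259, -0.0827, 0.0409]
tcp_rot: [0.584, 0.812, -0.0, -0.0]
wrist_force: [-3.8, 1.5, 10.3]
finger_gap: -0.0003
18.25 chamber [ 15.29 -25.97  40.93] F [-3.82  1.46 10.29] q [ 5.837e-01  8.120e-01 -1.000e-04 -1.000e-04]
```

The catch is on its firm stop: z stalled at 40.9 mm while the force rose to 10 N. I'll add a little holding margin, look, and hand in.

```bash
python3 -m creep '0 0 0 -0.1 0 0 0; 0 0 0 -0.2 0 0 0; 0 0 0 -0.3 0 0 0; 0 0 0 -0.4 0 0 0; 0 0 0 -0.4 0 0 0; 0 0 0 -0.4 0 0 0; 0 0 0 -0.4 0 0 0; 0 0 0 -0.4 0 0 0'; python3 st.py
python3 - <<'E'
from workcell import r
from h import *
d=r.capture("side");a=d["color"][60:360,230:490];cv2.imwrite("pics/s2.png",np.clip(cv2.resize(a,None,fx=2,fy=2).astype(float)*1.8,0,255).astype(np.uint8))
E
```

```text
time: 19.25
position: [0.5259, -0.0827, 0.0408]
tcp_rot: [0.584, 0.812, -0.0, -0.0]
wrist_force: [-5.5, 2.4, 13.5]
finger_gap: 0.0004
19.25 chamber [ 15.33 -25.99  40.85] F [-5.48  2.38 13.48] q [ 5.837e-01  8.120e-01 -1.000e-04 -2.000e-04]
```

View pics/s2.png

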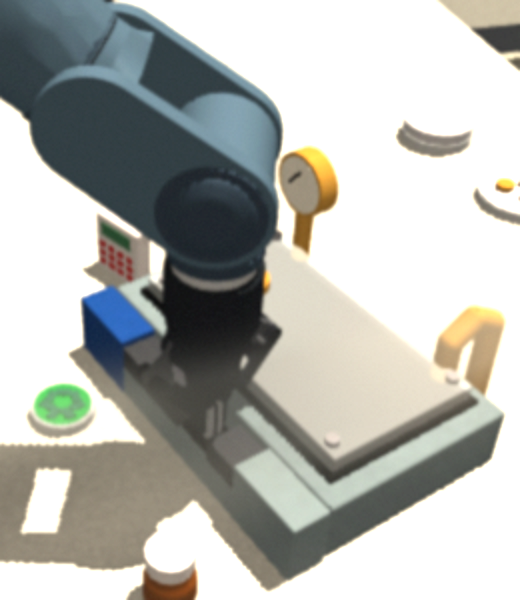

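The side view shows the fingertips in the notch at about (215,425). The dish, timer and jar are where they were, and the edge of the ring shows at about (266,282).

```bash
python3 -c "
from workcell import r
print(r.finish_job())"
```

```text
the job is handed in; nothing more can be done
None
```

The vent catch is pressed fully down and was still held there when I handed the job in, at about 19.3 s.

- **Slide:** I touched the strip with shut fingers at chamber y = +64 mm with about 5.5 N, then slid toward the grey end at about 5 N. At y ≈ -17 mm the force dropped to zero and the tip sank 0.4 mm. That matches the notch the camera showed, from y = -48 to -4 mm.
- **Press:** I centred at y = -26 mm and pressed down. The fingertip stalled at z = 40.9 mm, which is 6 mm below the catch's rest height. The last upward force was about 13.5 N, against the 6.4 N needed to hold it.
- **Bystanders:** In the last side view the dish, jar and timer were where they had been. The arm hid most of the ring in that view, so I could not fully check it, but nothing came near it. None of my checks failed or disagreed.

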